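# Snap the tablet plate home in its carrier

### The job

The blue tablet plate has been laid on top of its aluminium carrier but still rides on the two spring catches. Take the seating tool by its black grip and, with its foot on the middle of the plate, press straight down until the plate is fully home and both catches have sprung back over its ends; tablets will lie in the plate, so only the tool may touch it, never the gripper. Then stand the tool upright on the bench and leave the bottle, the dish and the vial where they are.

Things in the scene. Friction and masses are not known exactly. Their poses are not given: they have to be found in the camera images.
- carrier_base: Fixed aluminium block, 86 x 153 x 26 mm (x, y, z), origin under its centre at bench height. An open recess 58 x 86 mm lies in its middle: floor 12 mm above the bench, rim 26 mm. A dark steel spring catch slides in each y end of it; their orange release tabs stand at y = +/-50 mm and rise to 32 mm.
- recess_floor (a point): Centre of the recess floor of the carrier, 12 mm above the bench; axes as the carrier's.
- tablet_plate: Loose blue plastic plate, 56 x 72 x 15 mm, 12 round tablet pockets in its top, a tongue at each y end (84 mm over the tongues). Origin at the centre of its underside, axes along the carrier's. It starts level on the slopes of the catches, about 9.5 mm above the recess floor and already guided by the recess with 1 mm play. Home, its underside rests on the recess floor.
- plate_top (a point): Centre of the plate's top face, 15 mm above its underside: about 36 mm above the bench at the start, 27 mm (1 mm above the rim) when fully home.
- catch_left (a joint): Slide of the catch at the carrier's +y end: 0 = sprung forward over the plate's end, grows outward to 0.006 m as the plate pushes it aside; near 0 at the start. About 15 N (12 to 17) straight down on the plate's middle pushes both aside in the first 4 mm; the push then drops to 1 or 2 N, and they snap back only when the plate is down.
- catch_right (a joint): The same for the catch at the carrier's -y end.
- seating_tool: Loose 0.2 kg hand tool standing upright on the bench left or right of the carrier: white foot 34 x 46 mm (x, y), 11 mm high, flat rubber face below; thin steel shank; square black grip 26 x 26 mm from 36 to 86 mm above the face. Origin at the centre of the foot's under face, z up along the tool, grip faces square to its x and y.
- tool_grip (a point): Centre line of the tool's black grip, 62 mm above the foot's under face; good point to hold it from above.
- brown_bottle: Brown bottle with a black cap, 54 mm across, 80 mm tall, loose bystander on the other side of the carrier from the tool; origin under its centre.
- tablet_dish: Clear open dish with yellow tablets, 88 mm across, 14 mm tall, loose bystander behind the carrier; origin under its centre.
- red_vial: Small clear vial with a red cap, 25 mm across, 50 mm tall, loose bystander behind the carrier to the left; origin under its centre.

How it is judged:
By the outcome, as a careful person would: the job done as asked, in the order asked, and still so for the second after the job is handed in, with the robot touching nothing.
It also fails if it takes over 45 s, if anything falls off the work surface, if the arm or the gripper's body presses on something with over 40 N, if the wrist force passes 120 N, or if a joint passes its speed limit or range.

### The arm

A 7-joint arm with a two-finger parallel gripper is mounted at the origin on a cart in front of the work surface, level with it; the furniture and walls round the work are solid. World frame = base frame: x ahead of the robot, y to its left, z up, the work surface at z = 0. Lengths are in m, angles in rad, forces in N, time in s.
With the tool pointing down it reaches from about 0.425 to 0.925 m from the base axis. Payload 6.8 kg.
Tool frame: the origin (TCP) lies at the very end of the fingers, on their centre line; the grasp point (between the pads) lies 19 mm behind it; z points along the fingers, y is the line along which they close (so a half turn about z gives the same grasp; the last joint's range is limited). The gripper opens to 85 mm and grips with 20 to 120 N. Pads are 22 mm wide; open, the fingers measure 114 mm over their backs; the gripper's body (76 mm by 85 mm) begins 54 mm behind the grasp point. The pads swing forward as they close: fully open they stand 13 mm farther back than shut.
Start: joints at [1.2, 0.477, 0.022, 1.555, -0.011, 1.109, -0.083], TCP at [0.175, -0.652, 0.231] pointing down, gripper open.
Joint ranges: [-2.96, 2.96], [-0.34, 2.1], [-1.41, 1.46], [0.24, 2.44], [-1.37, 4.51], [0.17, 1.92], [-2.96, 2.96]. Speed limits (rad/s): [2.39, 2.39, 3.14, 3.14, 3.14, 3.14, 3.14].

### API

Orientations are given as a rotation vector (axis times angle).
In Python, from bench import r gives the robot as it stands.
- The arm moves only by the tool play_rows, never from a script. Its argument "targets" is text: rows parted by semicolons, each of 5 numbers parted by spaces: the closure, from -1 (fully open) to 1 (shut), then the shift along the tool's x, y, z in m, then the turn about the tool's z in rad. In form: gripper dx dy dz spin; .... A call has 1 to 8 rows; each row is the pose to reach, as a shift and turn from the pose commanded when the call began, along the tool's axes at that moment; what a row does not reach only later rows make up. A row lasts 1/12 s, in which the tool goes at most 41.7 mm and 7.16 degrees, less where a joint would pass 70% of its speed; a pose out of reach is approached as far as the arm can. A call with a gripper value outside its range is refused whole. The fingers move at their own pace and stop on an object; "squeeze" is the grip in N (left out, the last holds). Time passes only in rows, so rows that repeat a pose let the fingers close. It gives the time, the measured TCP pose, the force, the opening and the grip force at its end, in the units of the state.
- r.get_obs(): the state, without advancing time (a new reading comes with each control period).
- r.grab_frame(name): name is "scene" or "top"; returns the picture (384x512x3 uint8, red, green, blue); there is no depth.
- r.camera_info(name): a dict with "fov_y" (degrees; the focal length in pixels is half the picture's height over the tangent of half this angle, whatever the lens; pixels are square), "cx", "cy" (the principal point, pixels), "k1" (the pictures are not rectified: a ray, as slopes to the right and down, at radius r is drawn at 1 + k1 r^2 times it, then the intrinsics apply), "position" and "rotation" of the camera in the world. Camera axes: x right, y down, z forward; pixel columns grow to the right and rows downward; lengths in m; the calibration is good to about 2 mm. A picture is of the moment at which its call begins. camera_info takes no time and is no camera call.
- r.hand_in(): hands the job in; it is judged then, once.
The state is a dict: "clock": time; "joints": joint angles; "qvel": joint speeds; "tau": joint torques, N m; "tcp_pos": TCP position; "orientation": TCP orientation; "contact_force": force on the tool from outside, world axes, zero at the start; "moment": the same for the moment, N m; "grip_width": finger opening in m; "gripper_force": force on a finger pad.
Only numpy, scipy, OpenCV 4.12 (cv2) and the standard library are available. Lean on these libraries where they do the work, as an engineer would, in place of code of your own. Each camera call takes 0.05 s, during which the arm holds its last target. There are 200 camera calls.

## Working session

There is one attempt and no reset: what is moved stays moved. The work goes in short steps, Python scripts to look and compute and a tool call to move; the robot and the scene stay as the last step left them, time stands still between calls to the robot, and variables do not carry over. Pictures are saved under pics/ and viewed, at most 10 in all, crops included, and the job is handed in when it is done.

Besides the shell and the picture viewer there is one more tool, called after "Call:" as name(argument=value, ...) on one line, values as JSON. play_rows: Moves the arm, as the interface text tells. Its arguments: {"type":"object","properties":{"targets":{"type":"string"},"squeeze":{"type":"number"}},"required":["targets"]}

```bash
mkdir -p pics; python3 - <<'E'
from bench import r
import cv2
for n in("scene","top"):
    f=r.grab_frame(n); cv2.imwrite(f"pics/{n}0.png",cv2.cvtColor(f,cv2.COLOR_RGB2BGR)); print(n,r.camera_info(n))
print(r.get_obs())
E
```

```text
scene {'fov_y': 48.70879944244639, 'cx': 250.4031329400898, 'cy': 183.67174253065338, 'k1': -0.027973448690521197, 'position': array([0.14719737, 0.56719328, 0.76621268]), 'rotation': array([-0.88971094,  2.54310964, -1.06800792])}
top {'fov_y': 46.95211720685067, 'cx': 255.0440801847619, 'cy': 195.4293922934558, 'k1': -0.15660062172634384, 'position': array([ 0.39865639, -0.01176143,  1.31834837]), 'rotation': array([-2.16194388,  2.13051998, -0.17006154])}
{'clock': 0.1, 'joints': array([ 1.19989953,  0.47771627,  0.02237643,  1.55636793, -0.01150116,
        1.10928891, -0.08309184]), 'qvel': array([-0.00046155, -0.00213777, -0.00119326, -0.00302283,  0.00144185,
       -0.00146971,  0.00080125]), 'tau': array([ 4.48560299e-03, -5.97754133e+01,  1.61307435e+00, -2.81955349e+01,
        1.27285643e-02,  4.89512182e-03, -1.14041188e-05]), 'tcp_pos': array([ 0.17518185, -0.65131347,  0.23041789]), 'orientation': array([-3.11291091e+00, -4.11397960e-01,  5.48183207e-04]), 'contact_force': array([-0.33353434,  1.09665303, -1.12029619]), 'moment': array([-0.0021748 ,  0.04131487,  0.00159593]), 'gripper_force': 0.0, 'grip_width': 0.08551136083264135}
```

View pics/scene0.png

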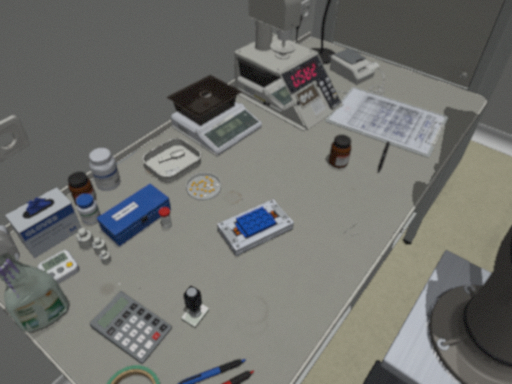

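View pics/top0.png

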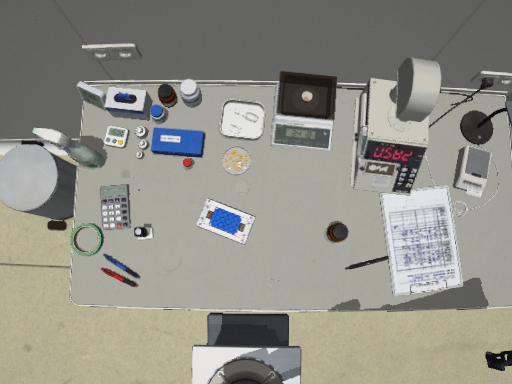

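The scene view shows the tool at about (193,303), the carrier with its blue plate at (256,224) and the bottle at (340,150). In the top view the tool is at (143,232), the carrier at (226,221) and turned, the bottle at (337,231), the dish at (236,160) and the vial at (187,162). Next I'll measure with colour masks.

```bash
cat > h.py <<'E'
import numpy as np, cv2
from scipy.spatial.transform import Rotation as R
from bench import r
def K(c): 
    f=192/np.tan(np.radians(c["fov_y"]/2)); return np.array([[f,0,c["cx"]],[0,f,c["cy"]],[0,0,1.]]),np.array([c["k1"],0,0,0.])
def ray(n,px):
    c=r.camera_info(n); k,d=K(c)
    p=cv2.undistortPoints(np.float64(px).reshape(-1,1,2),k,d).reshape(-1,2)
    return np.array(c["position"]), np.c_[p,np.ones(len(p))]@R.from_rotvec(c["rotation"]).as_matrix().T
def plane(n,px,z):
    o,v=ray(n,px); return o+v*((z-o[2])/v[:,2])[:,None]
def tri(a,b):
    (o1,v1),(o2,v2)=ray("scene",[a]),ray("top",[b]); v1=v1[0];v2=v2[0]
    t=np.linalg.lstsq(np.c_[v1,-v2],o2-o1,rcond=None)[0]; p,q=o1+t[0]*v1,o2+t[1]*v2
    return (p+q)/2,np.linalg.norm(p-q)
def proj(n,P):
    c=r.camera_info(n);k,d=K(c);M=R.from_rotvec(c["rotation"]).as_matrix().T
    return cv2.projectPoints(np.float64(P).reshape(-1,3),cv2.Rodrigues(M)[0],-M@c["position"],k,d)[0].reshape(-1,2)
def blobs(m,box,amin=15):
    x0,y0,x1,y1=box; w=np.zeros(m.shape,np.uint8); w[y0:y1,x0:x1]=m[y0:y1,x0:x1]
    cs=[c for c in cv2.findContours(w,cv2.RETR_EXTERNAL,cv2.CHAIN_APPROX_NONE)[0] if cv2.contourArea(c)>=amin]
    return sorted(cs,key=cv2.contourArea,reverse=True)
def hsv(f): return cv2.cvtColor(f,cv2.COLOR_RGB2HSV)
E
python3 - <<'E'
from h import *
boxes={"scene":{"tool":(172,278,220,332),"car":(205,190,305,262)},"top":{"tool":(128,218,160,246),"car":(188,190,265,252)}}
out=[]
for n in("scene","top"):
    f=cv2.imread(f"pics/{n}0.png")[...,::-1].copy(); H=hsv(f); h,s,v=[H[...,i].astype(int) for i in range(3)]
    M={"blue":("car",(h>95)&(h<130)&(s>120)),"white":("tool",(v>190)),"black":("tool",v<70),"alu":("car",(v>190)&(s<60)),"orange":("car",(h<18)&(s>90))}
    for k,(b,m) in M.items():
        for c in blobs(m.astype(np.uint8),boxes[n][b],5)[:3]:
            ctr,wh,a=cv2.minAreaRect(c)
            z={"blue":.036,"white":.011,"black":.086,"alu":.026,"orange":.032}[k]
            q=plane(n,cv2.boxPoints((ctr,wh,a)),z)
            print(n,k,cv2.contourArea(c),np.round(ctr,1),"world",plane(n,[ctr],z)[0].round(4),"sides",np.linalg.norm(q[1]-q[0]).round(4),np.linalg.norm(q[2]-q[1]).round(4),"ang",np.degrees(np.arctan2(*(q[1]-q[0])[1::-1])).round(1))
    x0,y0,x1,y1=boxes[n]["tool"];a=cv2.resize(f[y0:y1,x0:x1],None,fx=300/(y1-y0),fy=300/(y1-y0),interpolation=cv2.INTER_CUBIC)
    x0,y0,x1,y1=boxes[n]["car"];b=cv2.resize(f[y0:y1,x0:x1],(400,300),interpolation=cv2.INTER_CUBIC)
    out.append(cv2.copyMakeBorder(np.hstack([a,b]),0,0,0,780-a.shape[1]-400,0))
cv2.imwrite("pics/crop.png",np.vstack(out)[...,::-1])
E
```

```text
scene blue 663.5 [254.5 221.4] world [0.5164 0.0711 0.036 ] sides 0.0901 0.0618 ang -109.4
scene white 16.5 [204. 309.] world [0.4687 0.2921 0.011 ] sides 0.0078 0.0129 ang -141.2
scene black 230.5 [193.2 302. ] world [0.4611 0.3213 0.086 ] sides 0.0295 0.0443 ang -128.1
scene alu 40.5 [263. 234.] world [0.4843 0.0813 0.026 ] sides 0.1149 0.0059 ang -110.7
scene alu 7.5 [230.5 224.5] world [0.5582 0.1055 0.026 ] sides 0.0068 0.0088 ang -141.1
scene alu 7.5 [267.8 205.5] world [0.5272 0.0059 0.026 ] sides 0.0116 0.0176 ang -83.1
scene orange 16.0 [236.2 231.2] world [0.5326 0.1161 0.032 ] sides 0.0088 0.0175 ang -96.7
scene orange 12.5 [273.4 213.9] world [0.4984 0.0233 0.032 ] sides 0.0075 0.0176 ang -97.4
top blue 492.0 [225.2 220.5] world [0.5187 0.066  0.036 ] sides 0.0558 0.086 ang -19.5
top white 33.0 [146.3 236.3] world [0.4696 0.3019 0.011 ] sides 0.0472 0.0243 ang -55.1
top white 13.0 [138. 231.] world [0.4848 0.328  0.011 ] sides 0.0122 0.012 ang -88.8
top black 39.0 [141.  231.8] world [0.4778 0.2996 0.086 ] sides 0.0242 0.0316 ang -8.8
top alu 1408.5 [225.1 220.7] world [0.5189 0.0669 0.026 ] sides 0.0849 0.1544 ang -19.6
top orange 9.0 [209.7 214.7] world [0.5354 0.1121 0.032 ] sides 0.017 0.009 ang -32.2
top orange 8.5 [241.  226.7] world [0.5017 0.02   0.032 ] sides 0.0166 0.0083 ang -17.4
```

View pics/crop.png

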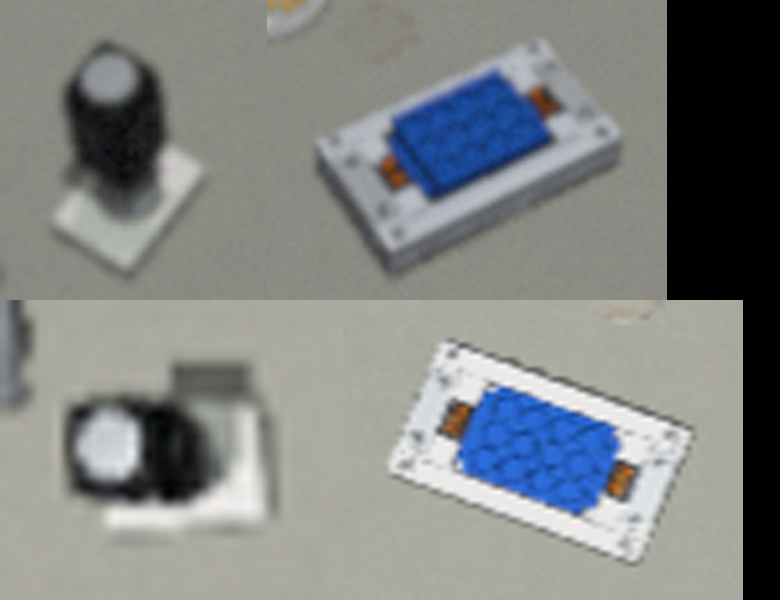

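The crops show the plate and its orange tabs clearly. The tool's light cap disc is at scene (191.4,292.4) and top (138.1,231.5), and its foot lies nearly square to the top image.

```bash
python3 - <<'E'
from h import *
print("cap",tri((191.4,292.4),(138.1,231.5)))
s=np.array([[52,218],[205,165],[128,262]])/5.556+[172,278]
t=np.array([[105,520],[268,520],[262,400]])/10.714+[128,218]-[0,28]
ang=lambda d:np.degrees(np.arctan2(d[1],d[0])).round(1)
for n,p in(("scene",s),("top",t)):
    w=plane(n,p,.011); print(n,w.round(4).tolist(),[(ang(w[i]-w[j]),np.linalg.norm(w[i]-w[j]).round(4)) for i,j in((0,1),(1,2),(0,2))])
print("tabs",tri((236.2,231.2),(209.7,214.7)),tri((273.4,213.9),(241,226.7)))
for nme,a,b in(("bottle",(341,144),(338,231)),("vial",(164,212),(187,162))): print(nme,tri(a,b))
o=r.get_obs();M=R.from_rotvec(o["orientation"]).as_matrix();print(M.round(3))
p=np.array(o["tcp_pos"]);print("to (.47,.30,.23) in tool axes",(M.T@(np.array([.47,.30,.23])-p)).round(4))
E
```

```text
cap (array([0.47840362, 0.30858007, 0.08364741]), np.float64(0.000502221794426223))
scene [[0.4908, 0.3322, 0.011], [0.4632, 0.2841, 0.011], [0.4591, 0.3276, 0.011]] [(np.float64(60.2), np.float64(0.0555)), (np.float64(-84.6), np.float64(0.0437)), (np.float64(8.3), np.float64(0.0321))]
top [[0.4623, 0.3275, 0.011], [0.4634, 0.2815, 0.011], [0.4967, 0.2846, 0.011]] [(np.float64(91.3), np.float64(0.0461)), (np.float64(-174.7), np.float64(0.0335)), (np.float64(128.6), np.float64(0.055))]
tabs (array([0.5357372 , 0.11264977, 0.02640464]), np.float64(0.0002537403532605677)) (array([0.50145384, 0.01975447, 0.02693089]), np.float64(0.0011182607450526299))
bottle (array([ 0.48893544, -0.25838675,  0.06517579]), np.float64(0.0026603754154901986))
vial (array([0.6894762 , 0.1830927 , 0.04367545]), np.float64(0.0002359041428673495))
[[ 0.966  0.26  -0.001]
 [ 0.26  -0.966  0.002]
 [-0.    -0.002 -1.   ]]
to (.47,.30,.23) in tool axes [ 0.5318 -0.8421  0.0017]
```

Call:
play_rows(targets="-1 0.04 -0.017 0 0.08;-1 0.08 -0.033 0 0.17;-1 0.12 -0.05 0 0.17;-1 0.16 -0.067 0 0.17;-1 0.2 -0.084 0 0.17;-1 0.24 -0.1 0 0.17;-1 0.28 -0.117 0 0.17;-1 0.32 -0.134 0 0.17")

```text
clock: 0.77
tcp_pos: [0.44, -0.446, 0.231]
orientation: [-3.138, -0.146, 0.001]
contact_force: [-0.1, -0.8, 0.9]
grip_width: 0.0852
gripper_force: 0.0
```

```bash
cat > go.py <<'E'
import sys
from h import *
# usage: go.py x y z yaw_deg -> shift in tool axes & spin
x,y,z,w=map(float,sys.argv[1:5]);o=r.get_obs();M=R.from_rotvec(o["orientation"]).as_matrix();p=np.array(o["tcp_pos"])
yaw=np.degrees(np.arctan2(M[1,0],M[0,0]))
print("t",round(o["clock"],2),"tcp",p.round(4),"yaw",yaw.round(2),"zaxis",M[:,2].round(4),"F",np.round(o["contact_force"],2),"grip",round(o["grip_width"],4),round(o["gripper_force"],1))
d=M.T@(np.array([x,y,z])-p);print("shift",d.round(4),"spin",np.radians(yaw-w).round(4))
E
python3 go.py .478 .307 .20 5
```

```text
t 0.77 tcp [ 0.44  -0.446  0.231] yaw 5.31 zaxis [-5.e-04  3.e-04 -1.e+00] F [-0.1  -0.76  0.92] grip 0.0852 0.0
shift [ 0.1076 -0.7463  0.0313] spin 0.0054
```

Call:
play_rows(targets="-1 0.01 -0.04 0 0;-1 0.02 -0.08 0 0;-1 0.03 -0.12 0 0;-1 0.04 -0.16 0 0;-1 0.05 -0.2 0 0;-1 0.06 -0.24 0 0;-1 0.07 -0.28 0 0;-1 0.07 -0.32 0 0")

```text
clock: 1.43
tcp_pos: [0.4799, -0.1201, 0.2313]
orientation: [-3.138, -0.147, -0.002]
contact_force: [0.0, 0.5, 0.5]
grip_width: 0.0857
gripper_force: 0.0
```

Call:
play_rows(targets="-1 0.005 -0.04 0 0;-1 0.01 -0.08 0 0;-1 0.015 -0.12 0 0;-1 0.02 -0.16 0 0;-1 0.025 -0.2 0 0;-1 0.03 -0.24 0 0;-1 0.035 -0.28 0 0;-1 0.035 -0.32 0 0")

```text
clock: 2.1
tcp_pos: [0.4842, 0.2011, 0.2312]
orientation: [-3.138, -0.145, -0.0]
contact_force: [1.1, -0.1, 0.2]
grip_width: 0.0855
gripper_force: 0.0
```

```bash
python3 go.py .478 .307 .16 5
```

```text
t 2.1 tcp [0.4842 0.2011 0.2312] yaw 5.28 zaxis [ 2.e-04  0.e+00 -1.e+00] F [ 1.13 -0.12  0.25] grip 0.0855 0.0
shift [ 0.0036 -0.1061  0.0712] spin 0.0049
```

Call:
play_rows(targets="-1 0.001 -0.04 0 0;-1 0.002 -0.08 0 0;-1 0.0035 -0.106 0 0;-1 0.0035 -0.106 0.02 0;-1 0.0035 -0.106 0.05 0;-1 0.0035 -0.106 0.07 0;-1 0.0035 -0.106 0.07 0;-1 0.0035 -0.106 0.07 0")

```text
clock: 2.77
tcp_pos: [0.4771, 0.3046, 0.1604]
orientation: [3.137, 0.146, -0.004]
contact_force: [0.1, 0.5, 0.7]
grip_width: 0.0855
gripper_force: 0.0
```

```bash
python3 go.py .478 .307 .044 5; python3 - <<'E'
from h import *
out=[]
for n,b in(("scene",(150,230,250,330)),("top",(95,190,195,290))):
    f=r.grab_frame(n); x0,y0,x1,y1=b
    out.append(cv2.resize(f[y0:y1,x0:x1],(400,400),interpolation=cv2.INTER_CUBIC))
cv2.imwrite("pics/g1.png",np.hstack(out)[...,::-1])
E
```

```text
t 2.77 tcp [0.4771 0.3046 0.1604] yaw 5.32 zaxis [-0.0024 -0.0015 -1.    ] F [0.08 0.5  0.71] grip 0.0855 0.0
shift [ 0.0014 -0.0024  0.1164] spin 0.0056
```

View pics/g1.png

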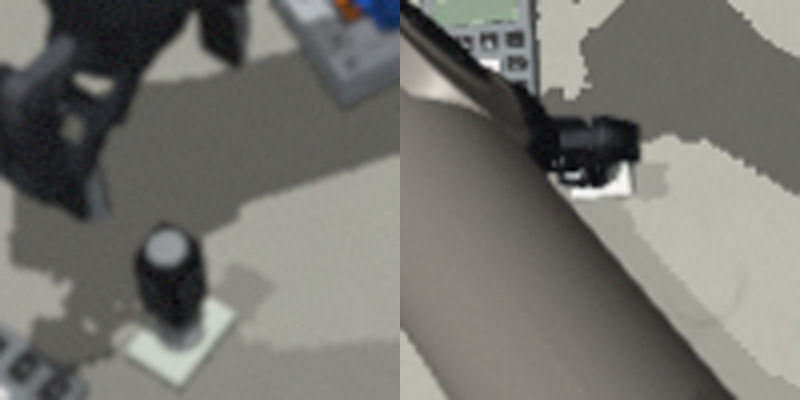

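The scene crop shows the two fingertips at about px (173,284) and (209,247), on either side of the cap at (191,292). I'll check that against the projected TCP.

```bash
python3 - <<'E'
from h import *
a=np.radians(5.3);y=np.array([-np.sin(a),np.cos(a),0]);c=np.array([.4771,.3046,.1735])
print(proj("scene",[c,c+y*.0425,c-y*.0425,[.478,.307,.086]]))
E
```

```text
[[188.77717729 262.72678917]
 [172.17603663 281.03801579]
 [204.25615135 245.6513942 ]
 [191.91693502 291.21408754]]
```

Call:
play_rows(targets="-1 0.001 -0.0025 0.03 0;-1 0.001 -0.0025 0.06 0;-1 0.001 -0.0025 0.085 0;-1 0.001 -0.0025 0.105 0;-1 0.001 -0.0025 0.116 0;-1 0.001 -0.0025 0.116 0;-1 0.001 -0.0025 0.116 0")

```text
clock: 3.45
tcp_pos: [0.4793, 0.3083, 0.0464]
orientation: [-3.137, -0.145, -0.002]
contact_force: [-0.9, 0.6, -0.1]
grip_width: 0.0853
gripper_force: 0.0
```

Call:
play_rows(targets="0 0 0 0 0;0.2 0 0 0 0;0.5 0 0 0 0;1 0 0 0 0;1 0 0 0 0;1 0 0 0 0;1 0 0 0 0;1 0 0 0 0", squeeze=60)

```text
clock: 4.12
tcp_pos: [0.4789, 0.3079, 0.0459]
orientation: [-3.138, -0.146, -0.001]
contact_force: [-0.8, -1.4, 6.2]
grip_width: 0.0253
gripper_force: 63.2
```

```bash
python3 go.py .478 .307 .14 5;
```

```text
t 4.12 tcp [0.4789 0.3079 0.0459] yaw 5.31 zaxis [ 7.e-04  2.e-04 -1.e+00] F [-0.81 -1.43  6.23] grip 0.0253 63.2
shift [-0.0009  0.0008 -0.0941] spin 0.0054
```

Call:
play_rows(targets="1 0 0 -0.02 0;1 0 0 -0.05 0;1 0 0 -0.09 0;1 0 0 -0.1 0;1 0 0 -0.1 0;1 0 0 -0.1 0")

```text
clock: 4.62
tcp_pos: [0.4784, 0.3073, 0.1449]
orientation: [3.138, 0.145, 0.0]
contact_force: [0.3, -0.3, -1.5]
grip_width: 0.0252
gripper_force: 62.4
```

```bash
python3 go.py .518 .067 .146 -20;
```

```text
t 4.62 tcp [0.4784 0.3073 0.1449] yaw 5.3 zaxis [ 2.e-04 -3.e-04 -1.e+00] F [ 0.27 -0.32 -1.48] grip 0.0252 62.4
shift [ 0.0172  0.243  -0.001 ] spin 0.4416
```

Call:
play_rows(targets="1 0.002 0.035 0 0.07;1 0.005 0.07 0 0.14;1 0.008 0.105 0 0.21;1 0.011 0.14 0 0.28;1 0.013 0.175 0 0.35;1 0.015 0.21 0 0.4;1 0.017 0.243 0 0.44;1 0.017 0.243 0 0.44")

```text
clock: 5.28
tcp_pos: [0.517, 0.0583, 0.1425]
orientation: [3.085, -0.56, -0.006]
contact_force: [-0.0, -0.5, -3.0]
grip_width: 0.0255
gripper_force: 62.5
```

Call:
play_rows(targets="1 0 0 0.015 0;1 0 0 0.03 0;1 0 0 0.03 0;1 0 0 0.03 0")

```text
clock: 5.62
tcp_pos: [0.516, 0.0671, 0.1132]
orientation: [3.093, -0.542, -0.008]
contact_force: [0.7, 0.1, -1.7]
grip_width: 0.0255
gripper_force: 62.2
```

```bash
python3 go.py .518 .067 .084 -20; python3 - <<'E'
from h import *
out=[]
for n,b in(("scene",(200,160,310,270)),("top",(170,165,280,275))):
    f=r.grab_frame(n); cv2.imwrite(f"pics/full_{n}2.png",f[...,::-1]);x0,y0,x1,y1=b
    out.append(cv2.resize(f[y0:y1,x0:x1],(400,400),interpolation=cv2.INTER_CUBIC))
cv2.imwrite("pics/p1.png",np.hstack(out)[...,::-1])
E
```

```text
t 5.62 tcp [0.516  0.0671 0.1132] yaw -19.87 zaxis [-5.1e-03 -9.0e-04 -1.0e+00] F [ 0.69  0.07 -1.66] grip 0.0255 62.2
shift [ 0.002  -0.0007  0.0291] spin 0.0023
```

View pics/p1.png

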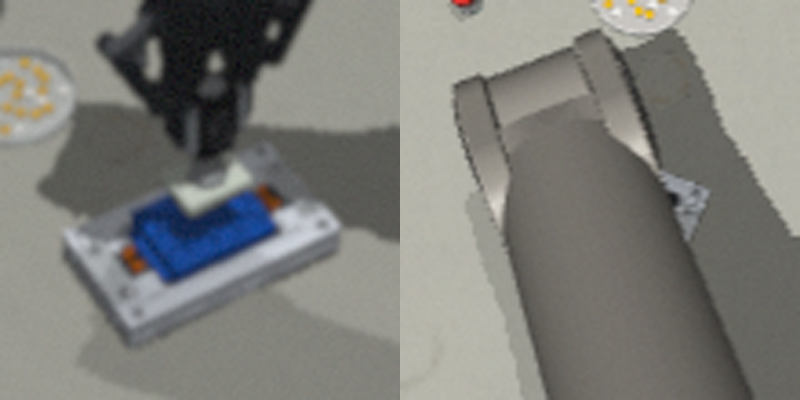

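The scene crop shows the white foot hovering over the plate, with its top-face corners at crop (170,187), (190,208), (254,175) and (236,160). The arm blocks the top view. I'll compare the foot with the plate in the scene camera alone.

```bash
python3 - <<'E'
from h import *
q=np.array([[170,187],[190,208],[254,175],[236,160]])*110/400+[200,160]
w=plane("scene",q,.078); print(w.round(4).tolist(),"c",w.mean(0).round(4),((w[0]+w[2])/2).round(4),[np.linalg.norm(w[i]-w[(i+1)%4]).round(4) for i in range(4)])
E
python3 go.py .518 .067 .084 -20
```

```text
[[0.5257, 0.0878, 0.078], [0.5062, 0.0933, 0.078], [0.4924, 0.0487, 0.078], [0.5082, 0.0457, 0.078]] c [0.5081 0.0689 0.078 ] [0.509  0.0683 0.078 ] [np.float64(0.0202), np.float64(0.0467), np.float64(0.016), np.float64(0.0456)]
t 5.72 tcp [0.5176 0.0676 0.1149] yaw -19.86 zaxis [-1.1e-03 -1.0e-04 -1.0e+00] F [ 0.34 -0.37 -1.81] grip 0.0254 62.2
shift [0.0006 0.0004 0.0309] spin 0.0024
```

Call:
play_rows(targets="1 -0.0005 -0.0005 0.015 0;1 -0.0005 -0.0005 0.025 0;1 -0.0005 -0.0005 0.03 0;1 -0.0005 -0.0005 0.032 0;1 -0.0005 -0.0005 0.033 0;1 -0.0005 -0.0005 0.033 0")

```text
clock: 6.22
tcp_pos: [0.5178, 0.068, 0.0825]
orientation: [3.094, -0.543, 0.0]
contact_force: [0.9, -0.8, -1.7]
grip_width: 0.0252
gripper_force: 62.4
```

```bash
python3 go.py .517 .068 .073 -20
```

```text
t 6.22 tcp [0.5178 0.068  0.0825] yaw -19.89 zaxis [ 0.e+00 -1.e-04 -1.e+00] F [ 0.95 -0.81 -1.67] grip 0.0252 62.4
shift [-0.0007  0.0003  0.0095] spin 0.0019
```

Just above contact. Now pressing slowly.

Call:
play_rows(targets="1 0 0 0.001 0;1 0 0 0.002 0;1 0 0 0.003 0;1 0 0 0.004 0;1 0 0 0.004 0;1 0 0 0.004 0")

```text
clock: 6.72
tcp_pos: [0.5189, 0.0682, 0.0795]
orientation: [-3.094, 0.543, -0.004]
contact_force: [-0.9, -0.4, 5.5]
grip_width: 0.0253
gripper_force: 63.3
```

Call:
play_rows(targets="1 0 0 0.001 0;1 0 0 0.002 0;1 0 0 0.003 0;1 0 0 0.004 0;1 0 0 0.004 0")

```text
clock: 7.13
tcp_pos: [0.5181, 0.0681, 0.0745]
orientation: [-3.094, 0.543, -0.002]
contact_force: [-1.1, 0.3, -0.2]
grip_width: 0.0255
gripper_force: 62.4
```

Call:
play_rows(targets="1 0 0 0.001 0;1 0 0 0.002 0;1 0 0 0.002 0;1 0 0 0.002 0")

```text
clock: 7.47
tcp_pos: [0.5181, 0.0682, 0.0728]
orientation: [-3.094, 0.542, -0.001]
contact_force: [-0.6, -0.0, 6.6]
grip_width: 0.0255
gripper_force: 63.3
```

Call:
play_rows(targets="1 0 0 0.001 0;1 0 0 0.002 0;1 0 0 0.003 0;1 0 0 0.003 0;1 0 0 0.003 0")

```text
clock: 7.88
tcp_pos: [0.5184, 0.0685, 0.0726]
orientation: [3.094, -0.542, 0.003]
contact_force: [-9.7, -1.5, 36.6]
grip_width: 0.0252
gripper_force: 67.5
```

```bash
python3 go.py .517 .068 .073 -20;python3 - <<'E'
from h import *
f=r.grab_frame("scene"); cv2.imwrite("pics/p2.png",cv2.resize(f[180:270,200:310],(733,600),interpolation=cv2.INTER_CUBIC)[...,::-1])
E
```

```text
t 7.88 tcp [0.5184 0.0685 0.0726] yaw -19.88 zaxis [ 1.7e-03 -6.0e-04 -1.0e+00] F [-9.7  -1.46 36.6 ] grip 0.0252 67.5
shift [-0.0012  0.001  -0.0004] spin 0.0021
```

View pics/p2.png

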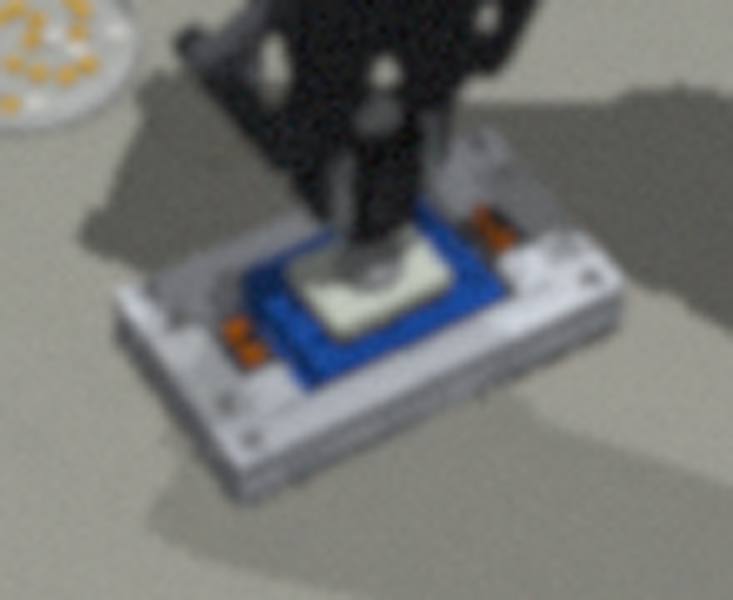

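The picture shows the plate flush with the rim, the foot centred on it, and an orange tab at each end. The force rises sharply at a plate height of 27 mm, so the plate is home. Now I'll lift off and return the tool.

Call:
play_rows(targets="1 0 0 -0.005 0;1 0 0 -0.02 0;1 0 0 -0.05 0;1 0 0 -0.075 0;1 0 0 -0.075 0;1 0 0 -0.075 0")

```text
clock: 8.43
tcp_pos: [0.5182, 0.068, 0.1451]
orientation: [-3.094, 0.543, -0.003]
contact_force: [-0.6, -0.1, -2.5]
grip_width: 0.0253
gripper_force: 62.5
```

```bash
python3 go.py .478 .300 .144 5.3
```

```text
t 8.43 tcp [0.5182 0.068  0.1451] yaw -19.9 zaxis [ 2.1e-03  2.0e-04 -1.0e+00] F [-0.57 -0.08 -2.46] grip 0.0253 62.5
shift [-0.1168 -0.2044  0.0011] spin -0.4399
```

Call:
play_rows(targets="1 -0.017 -0.03 0 -0.07;1 -0.034 -0.06 0 -0.14;1 -0.051 -0.09 0 -0.21;1 -0.068 -0.12 0 -0.28;1 -0.085 -0.15 0 -0.35;1 -0.102 -0.18 0 -0.4;1 -0.117 -0.204 0 -0.44;1 -0.117 -0.204 0 -0.44")

```text
clock: 9.1
tcp_pos: [0.4733, 0.3067, 0.1429]
orientation: [-3.134, -0.162, 0.005]
contact_force: [-0.1, 0.0, -2.1]
grip_width: 0.0253
gripper_force: 62.4
```

Call:
play_rows(targets="1 0 0 0.03 0;1 0 0 0.06 0;1 0 0 0.08 0;1 0 0 0.09 0;1 0 0 0.09 0;1 0 0 0.09 0")

```text
clock: 9.6
tcp_pos: [0.4766, 0.2993, 0.0536]
orientation: [3.137, 0.146, -0.003]
contact_force: [0.8, -0.9, -0.1]
grip_width: 0.0255
gripper_force: 62.6
```

```bash
python3 go.py .478 .300 .0459 5.3;python3 - <<'E'
from h import *
out=[]
for n,b in(("scene",(200,170,310,270)),("scene",(140,240,250,340))):
    f=r.grab_frame(n);x0,y0,x1,y1=b
    out.append(cv2.resize(f[y0:y1,x0:x1],(400,364),interpolation=cv2.INTER_CUBIC))
cv2.imwrite("pics/p3.png",np.hstack(out)[...,::-1])
E
```

```text
t 9.6 tcp [0.4766 0.2993 0.0536] yaw 5.32 zaxis [-1.6e-03 -9.0e-04 -1.0e+00] F [ 0.84 -0.92 -0.12] grip 0.0255 62.6
shift [ 0.0015 -0.0006  0.0077] spin 0.0003
```

View pics/p3.png

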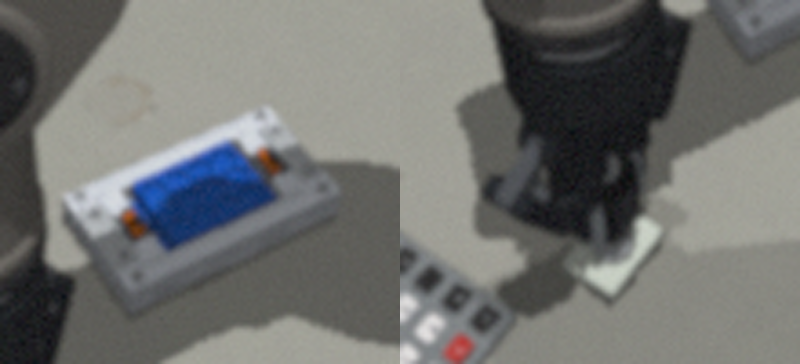

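The plate sits flat in the recess with both tabs next to it, and the tool hangs just above clear bench. Lowering the last 7.5 mm.

Call:
play_rows(targets="1 0 0 0.003 0;1 0 0 0.005 0;1 0 0 0.007 0;1 0 0 0.0078 0;1 0 0 0.0078 0;1 0 0 0.0078 0")

```text
clock: 10.2
tcp_pos: [0.4771, 0.2997, 0.0465]
orientation: [-3.138, -0.146, -0.0]
contact_force: [0.5, 0.7, -2.0]
grip_width: 0.0252
gripper_force: 62.6
```

```bash
python3 go.py .478 .300 .0459 5.3
```

```text
t 10.2 tcp [0.4771 0.2997 0.0465] yaw 5.32 zaxis [ 1.e-04  0.e+00 -1.e+00] F [ 0.47  0.65 -1.97] grip 0.0252 62.6
shift [ 0.0009 -0.0003  0.0006] spin 0.0003
```

Call:
play_rows(targets="1 0 0 0.0005 0;1 0 0 0.001 0;1 0 0 0.001 0")

```text
clock: 10.45
tcp_pos: [0.4772, 0.2998, 0.0458]
orientation: [-3.138, -0.146, -0.0]
contact_force: [0.6, -0.5, 1.0]
grip_width: 0.0255
gripper_force: 62.7
```

Call:
play_rows(targets="0.2 0 0 0 0;0 0 0 0 0;-0.3 0 0 0 0;-0.6 0 0 0 0;-1 0 0 0 0;-1 0 0 0 0;-1 0 0 0 0;-1 0 0 0 0")

```text
clock: 11.12
tcp_pos: [0.4771, 0.2996, 0.0455]
orientation: [3.138, 0.146, 0.0]
contact_force: [-0.8, 0.4, 0.0]
grip_width: 0.0854
gripper_force: 0.0
```

Call:
play_rows(targets="-1 0 0 -0.01 0;-1 0 0 -0.03 0;-1 0 0 -0.06 0;-1 0 0 -0.1 0;-1 0 0 -0.14 0;-1 0 0 -0.18 0;-1 0 0 -0.18 0;-1 0 0 -0.18 0")

```text
clock: 11.78
tcp_pos: [0.4784, 0.3008, 0.2291]
orientation: [-3.135, -0.145, -0.009]
contact_force: [-0.4, 0.4, -0.7]
grip_width: 0.0854
gripper_force: 0.0
```

```bash
python3 go.py .478 .300 .2 5.3;python3 - <<'E'
from h import *
f=r.grab_frame("scene"); cv2.imwrite("pics/p4.png",cv2.resize(f[130:340,80:360],(800,600),interpolation=cv2.INTER_CUBIC)[...,::-1])
E
```

```text
t 11.78 tcp [0.4784 0.3008 0.2291] yaw 5.31 zaxis [ 0.0056  0.0033 -1.    ] F [-0.42  0.36 -0.73] grip 0.0854 0.0
shift [-0.0006  0.0008  0.0291] spin 0.0001
```

View pics/p4.png

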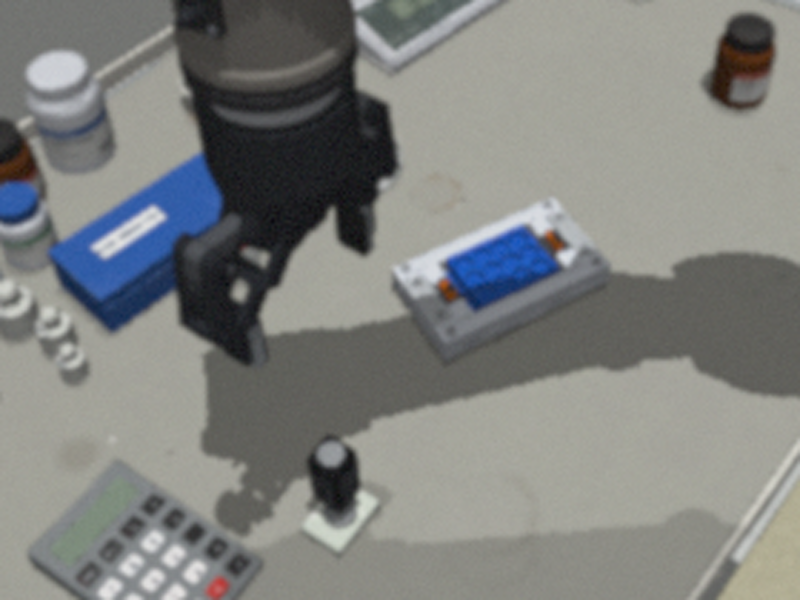

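The tool stands upright on the bench, the gripper is clear, the plate is low in the carrier and the bottle hasn't moved. As a last check I'll compare the tab pixels with the start, measure the plate height, then look at the dish and vial.

```bash
python3 - <<'E'
from h import *
C={}
for n,b in(("scene",(205,190,305,262)),("top",(188,190,265,252))):
    for lab,f in(("old",cv2.imread(f"pics/{n}0.png")[...,::-1].copy()),("new",r.grab_frame(n))):
        H=hsv(f);h,s,v=[H[...,i].astype(int) for i in range(3)]
        for k,m in(("blue",(h>95)&(h<130)&(s>120)),("orange",(h<18)&(s>90))):
            for c in blobs(m.astype(np.uint8),b,5)[:2 if k=="orange" else 1]:
                ct=cv2.minAreaRect(c)[0]; print(n,lab,k,cv2.contourArea(c),np.round(ct,1))
                if k=="blue":C[n,lab]=ct
for l in("old","new"):print(l,tri(C["scene",l],C["top",l]))
f=r.grab_frame("top");cv2.imwrite("pics/p5.png",cv2.resize(f[130:260,100:270],(785,600),interpolation=cv2.INTER_CUBIC)[...,::-1])
E
```

```text
scene old blue 663.5 [254.5 221.4]
scene old orange 16.0 [236.2 231.2]
scene old orange 12.5 [273.4 213.9]
scene new blue 590.5 [254.7 222.8]
scene new orange 15.0 [236.2 231.2]
scene new orange 15.0 [273.3 214. ]
top old blue 492.0 [225.2 220.5]
top old orange 9.0 [209.7 214.7]
top old orange 8.5 [241.  226.7]
top new blue 465.0 [225.7 220.6]
top new orange 8.0 [209.6 214.3]
top new orange 7.5 [240.7 226.6]
old (array([0.51947179, 0.06651566, 0.02942203]), np.float64(0.0004615318649489382))
new (array([0.51969536, 0.06555164, 0.02348288]), np.float64(0.0002776696355399355))
```

View pics/p5.png

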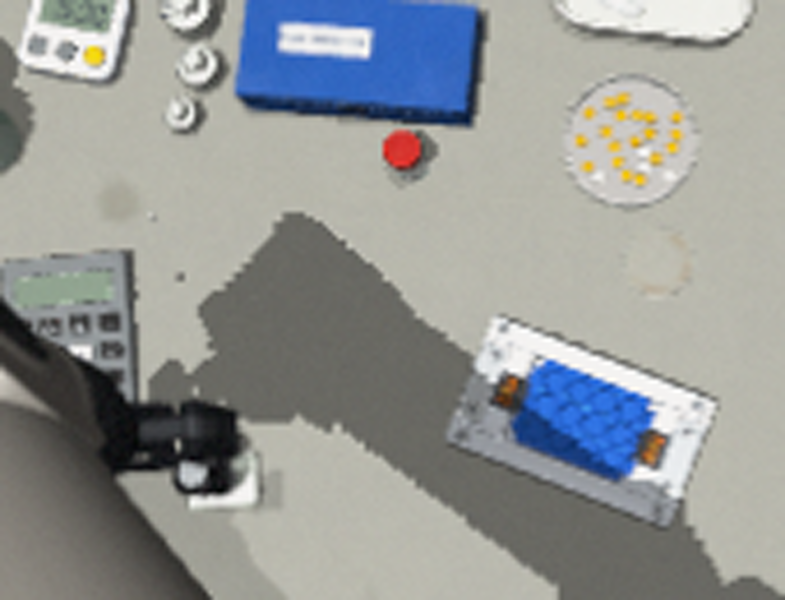

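The tabs are back at their starting pixels, the plate has dropped, and the dish and vial are where they were. Handing in.

```bash
python3 -c "
from bench import r
print(r.hand_in())"
```

```text
the job is handed in; nothing more can be done
None
```

The job is handed in: the plate is pressed fully home, both catches appear sprung back (their tabs are at their starting positions), the tool stands upright on the bench, and the bottle, dish and vial were not touched.

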